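# Hang the drying box door on its hinge pins

## Task

Swing the yellow keeper of the drying box aside, take the green lift-off door from its stand and lower it gently so that both of its hinge knuckles drop fully onto the two brass pins, with the door closed across the opening. Then swing the keeper back over the upper hinge as far as it goes, so that the door cannot be lifted off, and leave everything else on the bench as it was.

Things in the scene. Friction and masses are not known exactly. Their poses are not given: they have to be found in the camera images.
- dryer: Grey steel drying box, 160 deep (x) x 232 wide (y) x 212 high, fixed; place and yaw vary. Origin: centre of underside, on the bench; z up. Open front faces its -x, face at x = -80. At its +y front corner two brackets (20 wide in y, 15 thick, out to x = -106) each carry an upright brass pin; both pins stand on the vertical line x = -96, y = +106.
- pin_low (a point): Foot of the lower brass pin, on its axis at the top of its bracket, 65 above the bench (tip at 89). Pin 10 in diameter, 24 tall, its upper 10 tapering to a 3 wide tip. Axes as the dryer's.
- pin_up (a point): Foot of the upper brass pin, on its axis at the top of its bracket, 185 above the bench (tip at 209). Same size as the lower pin. Axes as the dryer's.
- keeper (a joint): Angle of the yellow keeper arm, turning level on the dryer's top. 0 = shut at its stop: points along the dryer's -x just above the upper pin, so no knuckle passes on or off. Grows as it swings outwards to the dryer's +y (1.57 = along +y; stop at 1.7). Starts 0 to 0.3; from 0.9 the pin is well clear. Needs about 1 N at the knob; stays where left.
- keeper_knob (a point): Centre of the top of the red knob standing on the keeper arm, 16 in diameter, 36 tall, top 259 above the bench, 50 from the pivot. It can be pushed from any side. The arm ends 12 beyond the knob's axis.
- keeper_pivot (a point): Pivot of the keeper, on the arm's upper face: x = -50, y = +106 in the dryer's frame, 223 above the bench. The arm is 20 wide and 8 thick (215 to 223 above the bench).
- door: Green ribbed steel door, panel 12 thick (x) x 180 wide (y) x 175 high, 0.35 to 0.6 kg, upright in the stand's nearer slot, underside 12 above the bench. Origin: centre of the panel's underside; front is -x. Hung and closed it has the dryer's yaw, its origin at x = -96, y = 0 in the dryer's frame, 35 above the bench, its back 10 clear of the dryer's front.
- door_handle (a point): Centre of the door's black handle bar, 10 thick (x), 80 long (y), 14 high, on two posts (at y = -33 and +33) over the panel's top edge; 213 above the door's underside, over its middle and close to its centre of mass. The bar's centre is 38 above the panel's top edge.
- knuckle_low (a point): Centre of the underside of the lower knuckle, on its axis: x = 0, y = +106 in the door's frame, 30 above the door's underside. The knuckles are steel rings at the door's +y edge, 24 outside, 14 bore, 16 high.
- knuckle_up (a point): Centre of the underside of the upper knuckle, on its axis, 150 above the door's underside. Seated, both knuckle undersides rest on the brackets at the pins' feet.
- stand: Fixed wooden slotted stand, base 130 x 170 x 12, place and yaw vary; it and the dryer may trade sides. Origin: centre of its underside. Slots 15 wide along its y between cheeks reaching 57 above the bench: the door's slot at x = -20, the board's at x = +30.
- bat: Bystander: plywood board 12 x 160 x 130 high standing in the stand's other slot, behind the door. Origin: centre of its underside.
- mould: Bystander: white plaster mould, cylinder 76 in diameter, 100 tall with a black strap, somewhere in the middle strip between dryer and stand. Origin: centre of underside.
- jug: Bystander: blue plastic beaker, 72 wide, 90 tall, in the middle strip. Origin: centre of underside.
- glaze_jar: Bystander: terracotta-coloured jar, 64 wide, 85 tall, in the middle strip. Origin: centre of underside.
- brush: Bystander: brush 160 long lying near the robot. Origin: middle of its underside.
- scraper: Bystander: flat scraper 180 long lying near the robot. Origin: middle of its underside.

How it is judged:
By the outcome, as a careful person would: the job done as asked, in the order asked, and still so for the second after the job is handed in, with the robot touching nothing.
It also fails if it takes over 67 s, if anything falls off the work surface, if the arm or the gripper's body presses on something with over 40 N, if the wrist force passes 120 N, or if a joint passes its speed limit or range.

## Robot

A 6-joint arm with a two-finger parallel gripper is mounted at the origin on the work surface. World frame = base frame: x ahead of the robot, y to its left, z up, the work surface at z = 0. Lengths are in m, angles in rad, forces in N, time in s.
With the tool pointing down it reaches from about 0.275 to 0.825 m from the base axis. Payload 4.9 kg.
Tool frame: the origin (TCP) lies midway between the tips of the shut fingers; the grasp point (between the pads) lies 19 mm behind it (bot.grip_depth is the distance from the TCP to the grasp point, in m); y points along the fingers, x is the direction in which the jaws open and shut, and the axes are right-handed (so a half turn about y gives the same grasp; the last joint's range is limited). The gripper opens to 85 mm and grips with 20 to 120 N. Pads are 22 mm wide; open, the fingers measure 114 mm over their backs; the gripper's body (76 mm by 85 mm) begins 54 mm behind the grasp point. The pads swing forward as they close: fully open they stand 13 mm farther back than shut.
Start: joints at [-1.276, 0.326, -0.193, 1.052, 0, 1.437], TCP at [0.229, -0.5, 0.196] pointing down, gripper open.
Joint ranges: [-2.65, 2.65], [-0.97, 1.79], [-1.3, 1.35], [-1.93, 2.1], [-1.47, 1.37], [-3.14, 3.14]. Speed limits (rad/s): [2.57, 2.57, 3.14, 3.14, 3.14, 3.14].

## Interface

Orientations are given as a unit quaternion [w, x, y, z].
In Python, from cell import bot gives the robot as it stands. Calls block until the motion is done:
- bot.move_pose(position, orientation): joint-space move of the TCP to a pose.
- bot.move_linear(position, speed=0.15, rotation=None, until_force=None): straight line of the TCP; rotation=None keeps the orientation; speed is the mean speed in m/s. With until_force (N) it stops when the force on the tool has changed by that much, and returns True; else False.
- bot.goto_joints(angles): joint-space move.
- bot.set_gripper(opening, grasp_force=None): opening from 0.0 (shut) to 1.0 (fully open); grasp_force is the grip in N (None keeps the last); returns when the fingers have stopped.
- bot.wait(seconds).
- bot.solve_ik(position, orientation): joint angles nearest the present ones, or None.
- bot.camera(name): name is "scene" or "top"; returns the picture (384x512x3 uint8, red, green, blue); there is no depth.
- bot.calibration(name): a dict with "mtx" (3x3 intrinsics, pixels), "extrinsics" (4x4, takes a point from world to camera coordinates). Camera axes: x right, y down, z forward; pixel columns grow to the right and rows downward; lengths in m; the calibration is good to about 2 mm. A picture is of the moment at which its call begins. calibration takes no time and is no camera call.
A pose or a line that the arm cannot do raises bot.PlanningError and nothing moves.
- bot.close_job(): hands the job in, once; it reports no verdict.
Trained networks look in the newest picture that a camera, given by its name, has taken for a name from the list of things; names that differ only in an ending like _2 or _b are one class to them, and where a whole thing is asked for, a point or a joint stands for the part that bears it (a point fixed in the world has none). Each returns a list of dicts, best first, with "confidence" (0 to 1); they miss things now and then, are a little off and sometimes report something else, mostly with a low value. They report only what shows in the picture. A call takes as long as a camera call.
- bot.search_frame(camera, thing): "bbox" ([left, top, width, height] in pixels, round what is visible of it).
Readings, each from a call of its own:
- bot.read_clock(): time.
- bot.read_joint_positions(): joint angles.
- bot.read_joint_vel(): joint speeds.
- bot.read_joint_efforts(): joint torques, N m.
- bot.read_position(): TCP position.
- bot.read_tool_rot(): TCP orientation.
- bot.read_ft_force(): force on the tool from outside, world axes, zero at the start.
- bot.read_moment(): the same for the moment, N m.
- bot.read_gripper_width(): opening from 0.0 (shut) to 1.0 (fully open).
Only numpy, scipy, OpenCV 4.12 (cv2) and the standard library are available. Lean on these libraries where they do the work, as an engineer would, in place of code of your own. Each camera call takes 0.05 s, during which the arm holds its last target.

## Working session

There is one attempt and no reset: what is moved stays moved. The work goes in short steps, each a Python script; the robot and the scene stay as the last script left them, time stands still between calls to the robot, and variables do not carry over. Pictures are saved under pics/ and viewed, and the job is handed in when it is done.

```bash
ls; mkdir -p pics; python3 - <<'E'
from cell import bot
import cv2,numpy as np
for n in("scene","top"):
    im=bot.camera(n); cv2.imwrite(f"pics/{n}0.png",cv2.resize(im[:,:,::-1],None,fx=1.5,fy=1.5,interpolation=cv2.INTER_CUBIC))
    c=bot.calibration(n); print(n,np.round(c["mtx"],1).tolist(),np.round(c["extrinsics"],4).tolist())
    for t in["dryer","keeper_knob","door","door_handle","stand","mould","jug","glaze_jar"]:
        print(t,[(np.round(d["bbox"]).tolist(),round(d["confidence"],2)) for d in bot.search_frame(n,t)[:2]])
print(bot.read_clock(),bot.read_tool_rot(),bot.grip_depth)
E
```

```text
pics
scene [[465.2, 0.0, 257.0], [0.0, 465.2, 184.7], [0.0, 0.0, 1.0]] [[-0.1459, 0.9893, 0.0079, 0.0052], [0.7467, 0.1154, -0.6551, -0.2947], [-0.649, -0.0897, -0.7555, 1.7705], [0.0, 0.0, 0.0, 1.0]]
dryer [([263.0, 174.0, 113.0, 104.0], 0.7), ([361.0, 178.0, 14.0, 28.0], 0.61)]
keeper_knob [([359.0, 176.0, 16.0, 28.0], 0.74)]
door [([114.0, 166.0, 82.0, 57.0], 0.61), ([265.0, 170.0, 110.0, 114.0], 0.59)]
door_handle [([114.0, 167.0, 79.0, 54.0], 0.58)]
stand [([126.0, 223.0, 58.0, 27.0], 0.89), ([219.0, 201.0, 19.0, 33.0], 0.71)]
mould [([237.0, 160.0, 22.0, 39.0], 0.77)]
jug [([210.0, 233.0, 30.0, 38.0], 0.63)]
glaze_jar [([218.0, 198.0, 19.0, 37.0], 0.85)]
top [[360.4, 0.0, 252.4], [0.0, 360.4, 189.9], [0.0, 0.0, 1.0]] [[-0.0487, -0.9988, 0.0038, 0.0705], [-0.9741, 0.0467, -0.2212, 0.5673], [0.2208, -0.0145, -0.9752, 0.9369], [0.0, 0.0, 0.0, 1.0]]
dryer [([103.0, 126.0, 126.0, 89.0], 0.75)]
keeper_knob [([106.0, 170.0, 21.0, 28.0], 0.85), ([309.0, 162.0, 89.0, 33.0], 0.33)]
door [([307.0, 161.0, 94.0, 31.0], 0.97)]
door_handle [([310.0, 161.0, 90.0, 28.0], 0.73), ([261.0, 177.0, 25.0, 27.0], 0.34)]
stand [([309.0, 162.0, 62.0, 46.0], 0.59), ([308.0, 159.0, 93.0, 34.0], 0.51)]
mould [([248.0, 230.0, 33.0, 28.0], 0.63), ([252.0, 137.0, 28.0, 32.0], 0.16)]
jug [([254.0, 135.0, 27.0, 31.0], 0.85)]
glaze_jar [([258.0, 178.0, 25.0, 28.0], 0.84)]
0.9 [-0.59491484  0.59494333 -0.38215521  0.38219912] 0.0187
```

View pics/scene0.png

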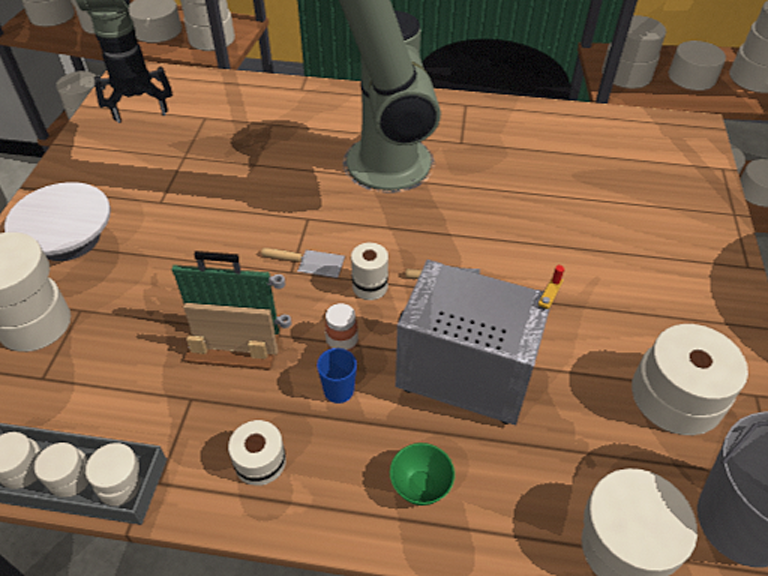

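View pics/top0.png

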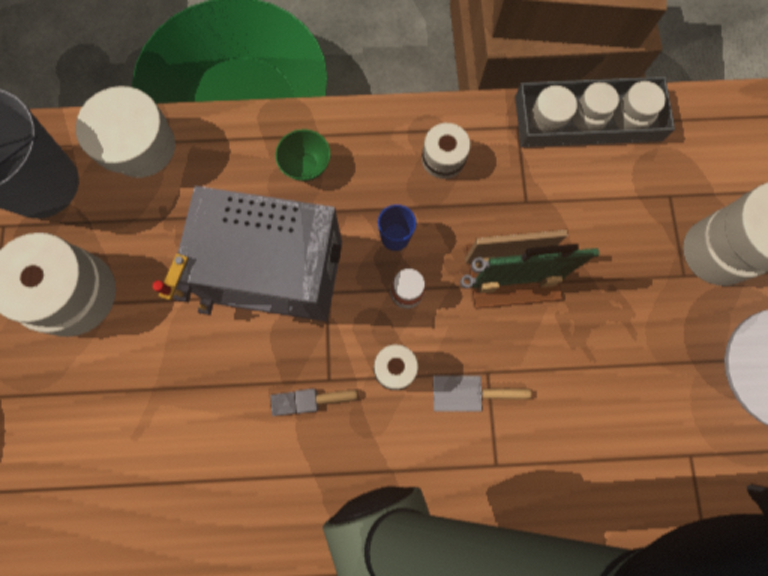

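The scene view shows the stand and door around (225,300), the dryer at (470,340) and the knob at (558,275). In the top view the dryer is at (260,250), the knob at (158,286) and the door handle at (550,252). Next I'll enlarge these for precise measurement.

```bash
python3 - <<'E'
from cell import bot
import cv2,numpy as np
for n in("scene","top"):
    im=bot.camera(n)[:,:,::-1]; cv2.imwrite(f"raw_{n}.png",im)
def crop(n,x,y,w,h,o):
    im=cv2.imread(f"raw_{n}.png")[y:y+h,x:x+w]; s=min(800/w,600/h)
    im=cv2.resize(im,None,fx=s,fy=s,interpolation=cv2.INTER_CUBIC)
    for k in range((x//10+1)*10,x+w,10):
        cv2.line(im,(int((k-x+.5)*s),0),(int((k-x+.5)*s),6),(255,255,255),1); cv2.putText(im,str(k),(int((k-x+.5)*s)-10,16),0,.35,(255,255,255),1)
    for k in range((y//10+1)*10,y+h,10):
        cv2.line(im,(0,int((k-y+.5)*s)),(6,int((k-y+.5)*s)),(255,255,255),1); cv2.putText(im,str(k),(8,int((k-y+.5)*s)+4),0,.35,(255,255,255),1)
    cv2.imwrite(o,im)
crop("top",95,115,145,105,"pics/t_dry.png");crop("top",300,145,110,65,"pics/t_door.png")
crop("scene",255,165,135,120,"pics/s_dry.png");crop("scene",105,160,100,90,"pics/s_door.png")
E
```

```text
(no output)
```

View pics/t_dry.png

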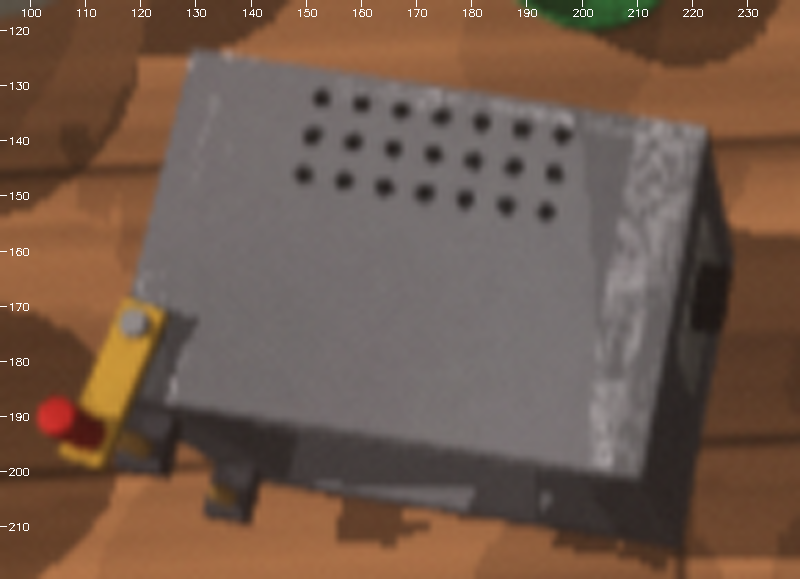

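View pics/t_door.png

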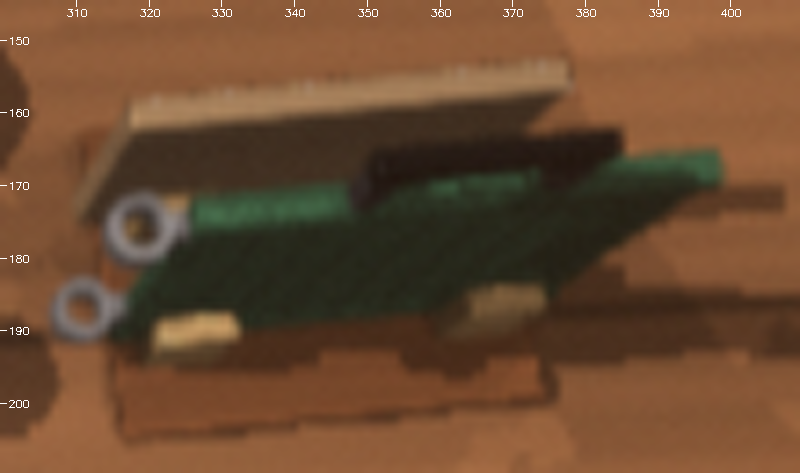

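View pics/s_dry.png

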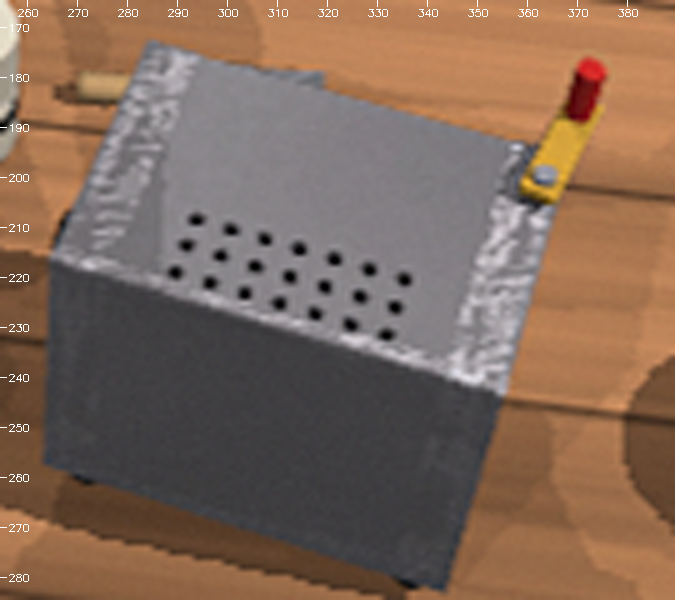

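View pics/s_door.png

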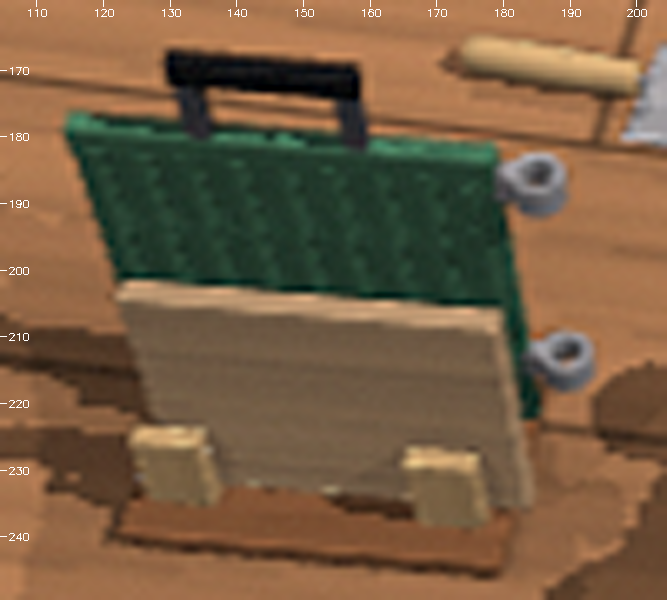

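```bash
cat > h.py <<'E'
import numpy as np,cv2
from cell import bot
from scipy.optimize import least_squares
C={n:bot.calibration(n) for n in("scene","top")}
def proj(n,P):
    P=np.atleast_2d(P); E=C[n]["extrinsics"]; q=P@E[:3,:3].T+E[:3,3]; p=q@C[n]["mtx"].T
    return p[:,:2]/p[:,2:]
def T(pose,P):
    x,y,z,a=pose;P=np.atleast_2d(P)
    return np.c_[np.cos(a)*P[:,0]-np.sin(a)*P[:,1]+x,np.sin(a)*P[:,0]+np.cos(a)*P[:,1]+y,P[:,2]+z]
def fit(obs,p0,fz=True):
    def r(p):
        if not fz: p=np.r_[p[:2],0,p[2]]
        return np.concatenate([(proj(n,T(p,np.array(P)/1000))[0]-np.array(u))*(1 if n=="scene" else 1) for n,P,u in obs])
    s=least_squares(r,p0 if fz else [p0[0],p0[1],p0[3]],loss="soft_l1"); return s.x,r(s.x).reshape(-1,2)
def tri(us,ut):
    f=lambda p:np.r_[proj("scene",p)[0]-us,proj("top",p)[0]-ut]
    s=least_squares(f,[.5,0,.2]);return s.x,s.fun
def crop(n,x,y,w,h,o,im=None,pts=None):
    if im is None: im=bot.camera(n)[:,:,::-1]
    s=min(800/w,600/h); im=cv2.resize(np.ascontiguousarray(im[y:y+h,x:x+w]),None,fx=s,fy=s,interpolation=cv2.INTER_CUBIC)
    for k in range((x//10+1)*10,x+w,10):
        cv2.line(im,(int((k-x+.5)*s),0),(int((k-x+.5)*s),6),(255,255,255),1); cv2.putText(im,str(k),(int((k-x+.5)*s)-10,16),0,.35,(255,255,255),1)
    for k in range((y//10+1)*10,y+h,10):
        cv2.line(im,(0,int((k-y+.5)*s)),(6,int((k-y+.5)*s)),(255,255,255),1); cv2.putText(im,str(k),(8,int((k-y+.5)*s)+4),0,.35,(255,255,255),1)
    for a in (pts or []):
        a=(np.array(a)-[x,y]+.5)*s
        if len(a)==1: cv2.circle(im,tuple(int(v) for v in a[0]),3,(255,0,255),1)
        else: cv2.polylines(im,[a.astype(np.int32)],False,(255,0,255),1)
    cv2.imwrite(o,im)
E
cat > f.py <<'E'
from h import *
dr=[("top",[80,116,212],(129.5,123.9)),("top",[80,-116,212],(222.5,137.7)),("top",[-80,-116,212],(210.5,201.1)),
("scene",[80,116,212],(354.9,243.3)),("scene",[80,-116,212],(264.5,215.5)),("scene",[-80,-116,212],(284.5,173.1)),
("scene",[80,116,0],(343.7,282.5)),("scene",[80,-116,0],(263.3,257.3))]
for z in(True,False):
    p,r=fit(dr,[.5,.25,0,0],z);print("dryer",np.round(p,4).tolist(),np.round(r,1).tolist())
do=[("top",[0,106,166],(319,176)),("top",[0,106,46],(311.2,186.9)),("top",[0,-90,175],(398.4,167.6)),
("scene",[0,106,166],(185.5,185.7)),("scene",[0,106,46],(190,212)),("scene",[0,-90,175],(115.2,177.4)),("scene",[0,90,175],(178.5,182.6)),("scene",[0,0,213],(143.8,170.9))]
p,r=fit(do,[.5,-.25,0,0]);print("door",np.round(p,4).tolist(),np.round(r,1).tolist())
print("knob",tri((373.3,178.1),(104.8,189.4)))
print("bolt",tri((363.3,199.3),(118.8,172.9)))
E
python3 f.py
```

```text
dryer [0.6142, 0.2409, 0.0022, -0.2058] [[-0.3, -0.2], [0.2, 0.1], [0.2, 0.7], [1.0, -0.6], [0.1, 0.0], [-0.2, -1.7], [-0.8, 3.6], [-0.2, 3.2]]
dryer [0.6141, 0.2411, -0.2056] [[-0.1, 0.2], [0.2, 0.5], [0.2, 0.9], [0.9, -0.1], [0.2, 0.5], [-0.1, -1.1], [-0.9, 4.0], [-0.1, 3.7]]
door [0.5768, -0.2273, 0.0116, 0.0464] [[-0.1, -0.1], [-0.1, 0.1], [0.0, 0.1], [-0.3, -0.3], [-0.4, 0.1], [-0.5, 0.1], [0.5, 0.2], [0.5, -0.1]]
knob (array([0.54242228, 0.37272957, 0.2596156 ]), array([-0.19130382,  0.04634827, -0.16135415,  0.02075945]))
bolt (array([0.58865094, 0.35422273, 0.22686869]), array([ 0.22732416, -0.04767365,  0.20282865, -0.02720619]))
```

```bash
sed -i '/^print("bolt/q' f.py; cat >> f.py <<'E'
dr=dr[:6]+[("top",[-50,106,226],(118.8,172.9)),("scene",[-50,106,226],(363.3,199.3))]
for z in(True,False):
    p,r=fit(dr,[.5,.25,0,0],z);print("dryer",np.round(p,4).tolist(),np.round(r,1).tolist())
p=np.r_[p[:2],0,p[2]]
L=lambda n,pose,Q:proj(n,T(pose,np.array(Q)/1000))
top=[[80,116,212],[80,-116,212],[-80,-116,212],[-80,116,212],[80,116,212]]
ex=[[[-80,-116,212],[-80,-116,12]],[[80,116,212],[80,116,12],[80,-116,12],[80,-116,212]],[[-106,96,185],[-106,116,185],[-80,116,185],[-80,96,185],[-106,96,185]],[[-106,96,65],[-106,116,65],[-80,116,65],[-80,96,65],[-106,96,65]]]
for n,b,o in(("top",(95,115,145,105),"t"),("scene",(255,165,135,120),"s")):
    crop(n,*b,f"pics/{o}_ov.png",im=cv2.imread(f"raw_{n}.png"),pts=[L(n,p,q) for q in [top]+ex])
E
python3 f.py|tail -2
python3 - <<'E'
from h import *
from scipy.spatial.transform import Rotation as R
print(np.round(R.from_quat(bot.read_tool_rot(),scalar_first=True).as_matrix(),3))
E
```

```text
dryer [0.6154, 0.2407, 0.0004, -0.2081] [[0.1, -0.5], [0.3, 0.0], [0.2, 0.5], [0.7, 0.3], [-0.1, 0.7], [-0.2, -0.9], [0.0, 0.2], [0.4, 0.0]]
dryer [0.6154, 0.2408, -0.2079] [[0.1, -0.4], [0.3, 0.1], [0.2, 0.5], [0.7, 0.3], [-0.1, 0.8], [-0.2, -0.9], [0.1, 0.2], [0.4, 0.1]]
[[ 0.416  0.     0.909]
 [-0.909 -0.     0.416]
 [ 0.    -1.    -0.   ]]
```

View pics/t_ov.png

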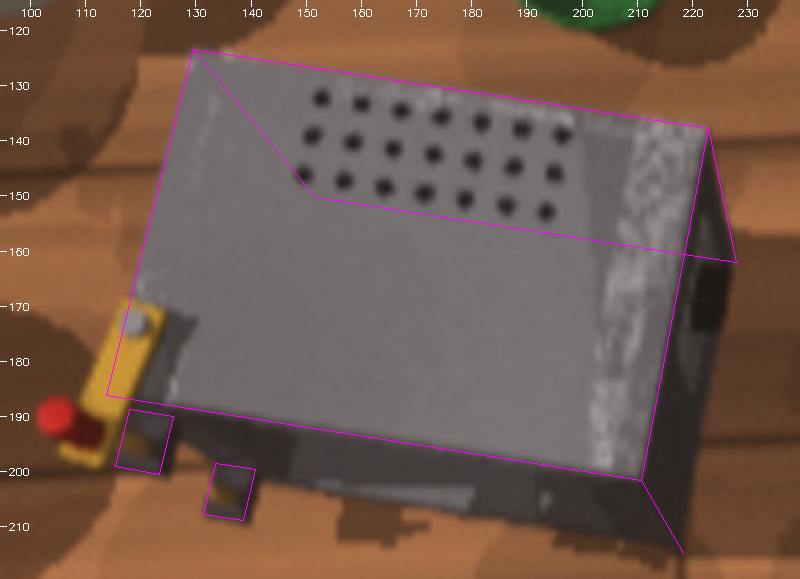

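View pics/s_ov.png

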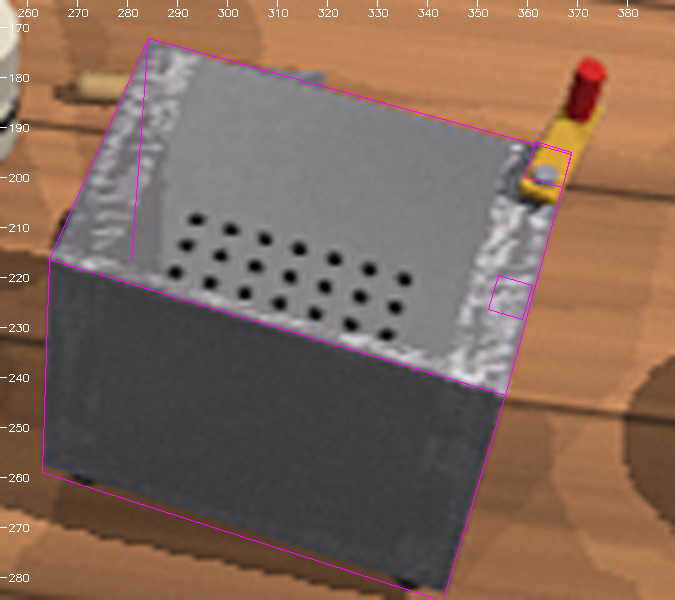

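The fitted outlines lie on the dryer edges and both brackets in both views, so I'll open the keeper.

```bash
cat >> h.py <<'E'
DR=np.array([.6154,.2408,0,-.2079]); DO=np.array([.5768,-.2273,.0116,.0464])
from scipy.spatial.transform import Rotation as R
def q(phi): # tool down, jaw axis at world angle phi
    M=np.array([[np.cos(phi),0,-np.sin(phi)],[np.sin(phi),0,np.cos(phi)],[0,-1,0]])
    return R.from_matrix(M).as_quat(scalar_first=True)
PIV=T(DR,[-.05,.106,.223])[0]
def knob(th):
    a=np.pi+DR[3]-th; return PIV[:2]+.05*np.array([np.cos(a),np.sin(a)])
def jaw(th): return DR[3]+np.pi/2-th   # tangent dir (+theta motion)
E
python3 - <<'E'
from h import *
K=np.array([.5424,.3727]);d=K-PIV[:2]; th0=np.pi+DR[3]-np.arctan2(d[1],d[0]); print("th0",th0,np.hypot(*d))
for flip in(0,np.pi,-np.pi):
  for th in(0,.17,1.5):
    j=bot.solve_ik([*knob(th),.232],q(jaw(th)+flip)); print(flip,th,None if j is None else np.round(j,2))
for n,p,z in(("door",DO,.206),("hung",T(DR,[-.096,0,0])[0],.229)):
  for flip in(0,np.pi):
    j=bot.solve_ik([p[0],p[1],z],q((DO[3] if n=="door" else DR[3])+flip)); print(n,flip,None if j is None else np.round(j,2))
E
```

```text
th0 0.16281402123813216 0.0493050080508623
0 0 [0.48 0.5  0.17 1.24 0.   0.69]
0 0.17 [0.49 0.52 0.19 1.25 0.   0.87]
0 1.5 [0.49 0.65 0.42 1.34 0.   2.2 ]
3.141592653589793 0 [ 0.48  0.5   0.17  1.24  0.   -2.45]
3.141592653589793 0.17 [ 0.49  0.52  0.19  1.25  0.   -2.27]
3.141592653589793 1.5 [ 0.49  0.65  0.42  1.34  0.   -0.94]
-3.141592653589793 0 [ 0.48  0.5   0.17  1.24  0.   -2.45]
-3.141592653589793 0.17 [ 0.49  0.52  0.19  1.25  0.   -2.27]
-3.141592653589793 1.5 [ 0.49  0.65  0.42  1.34  0.   -0.94]
door 0 [-0.49  0.45  0.02  1.14  0.    1.03]
door 3.141592653589793 [-0.49  0.45  0.02  1.14  0.   -2.11]
hung 0 [ 0.34  0.37 -0.04  1.16  0.    2.12]
hung 3.141592653589793 [ 0.34  0.37 -0.04  1.16  0.   -1.03]
```

```bash
python3 - <<'E'
from h import *
t0=bot.read_clock()
p=bot.read_position(); bot.move_linear([p[0],p[1],.36],speed=.3)
th=.165; k=knob(th)
bot.set_gripper(0.45)
bot.move_pose([*k,.33],q(jaw(th))); print(bot.read_position(),bot.read_clock())
hit=bot.move_linear([*k,.232],speed=.15,until_force=6); print("hit",hit,bot.read_position(),bot.read_ft_force())
if not hit:
    for th in np.linspace(.165,1.5,7)[1:]:
        h=bot.move_linear([*knob(th),.232],speed=.1,rotation=q(jaw(th)),until_force=15)
        if h: print("force",th,bot.read_ft_force());break
    bot.move_linear([*knob(th),.36],speed=.2)
print(bot.read_clock(),bot.read_position())
crop("top",85,130,100,75,"pics/t_k.png"); crop("scene",320,160,80,60,"pics/s_k.png")
E
```

```text
[0.54232731 0.37223525 0.33006191] 5.4667
hit False [0.54237753 0.37315863 0.23303885] [ 0.06855773  0.75664176 -0.82389254]
9.3083 [0.59495939 0.40439581 0.35917541]
```

View pics/s_k.png

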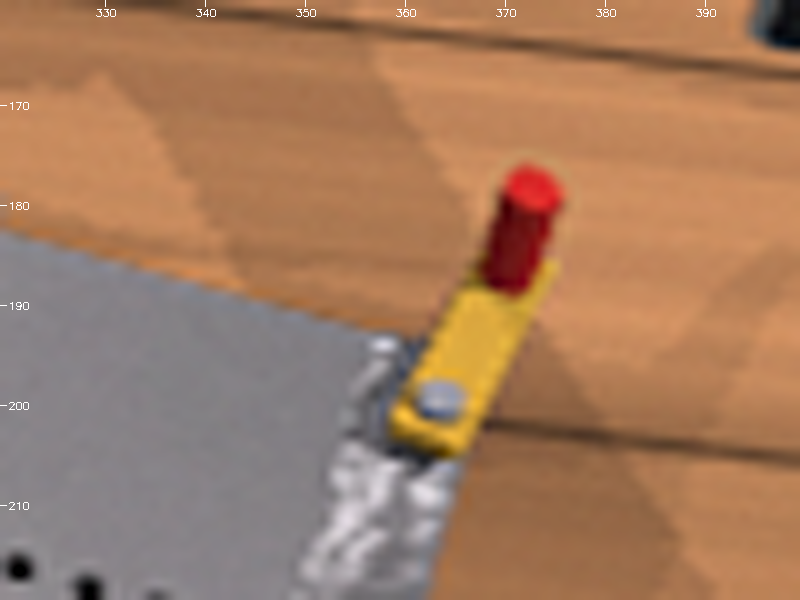

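View pics/t_k.png

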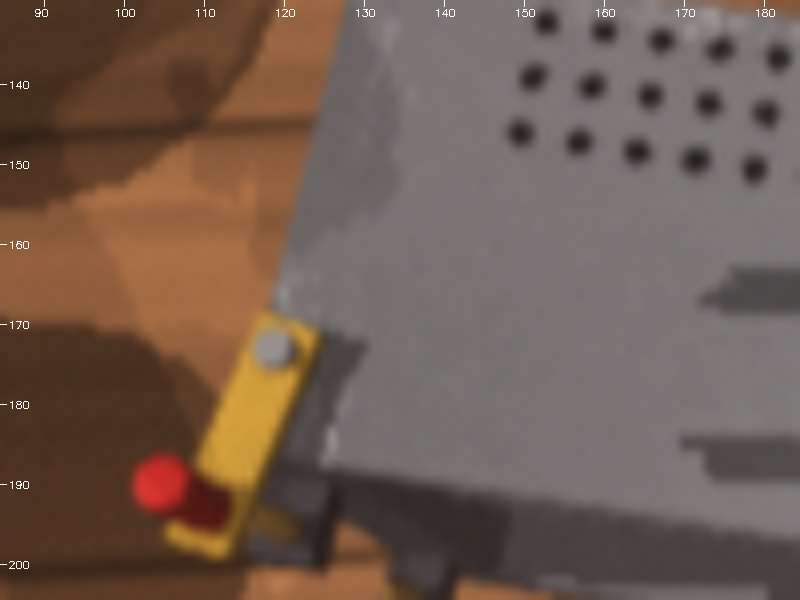

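The knob has not moved: it is still at about (373,178) in the scene view. I need to see how the gripper actually stands.

```bash
python3 - <<'E'
from h import *
print(bot.read_gripper_width(),bot.read_position(),bot.read_clock())
k=knob(.165)
M=R.from_quat(bot.read_tool_rot(),scalar_first=True).as_matrix(); print(np.round(M,2), jaw(1.5))
bot.move_pose([*k,.28],q(jaw(.165)))
p=bot.read_position(); M=R.from_quat(bot.read_tool_rot(),scalar_first=True).as_matrix()
for n,b in(("top",(40,120,120,90)),("scene",(310,110,120,90))):
    crop(n,*b,f"pics/{n}_g.png",pts=[proj(n,np.array([p-.03*M[:,0],p+.03*M[:,0]])),proj(n,np.array([[*k,.259]])),proj(n,np.array([[*k,.223]]))])
E
```

```text
0.44805794323770637 [0.5945953  0.40419331 0.35835302] 9.4083
[[ 0.99 -0.    0.14]
 [-0.14 -0.    0.99]
 [-0.   -1.   -0.  ]] -0.13710367320510342
```

View pics/top_g.png

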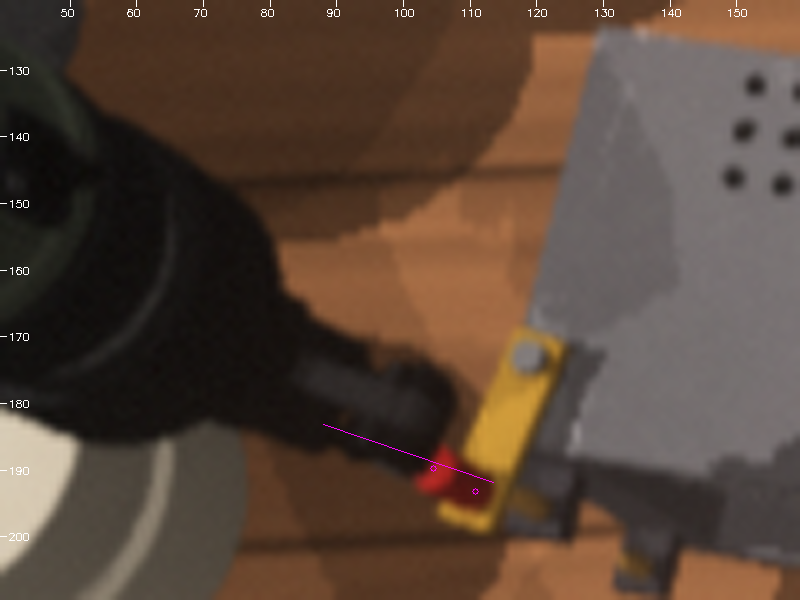

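View pics/scene_g.png

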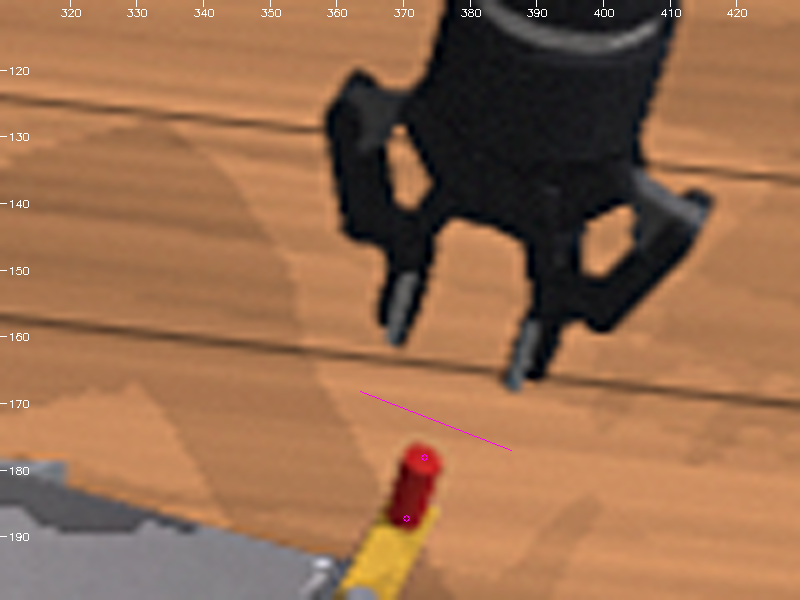

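```bash
python3 - <<'E'
from h import *
bot.wait(.2)
p=bot.read_position();print(p,bot.read_clock(),bot.read_gripper_width()); M=R.from_quat(bot.read_tool_rot(),scalar_first=True).as_matrix();k=knob(.165)
print(tri((377.5,164),(0,0))[0] if 0 else "")
for n,b in(("top",(40,120,120,90)),("scene",(310,110,120,90))):
    crop(n,*b,f"pics/{n}_g2.png",pts=[proj(n,np.array([p-.03*M[:,0],p+.03*M[:,0]])),proj(n,np.array([p,p-.05*M[:,1]])),proj(n,np.array([[*k,.259]]))])
E
```

```text
[0.54199556 0.37313772 0.28003063] 10.925 0.44877147710449555
```

View pics/top_g2.png

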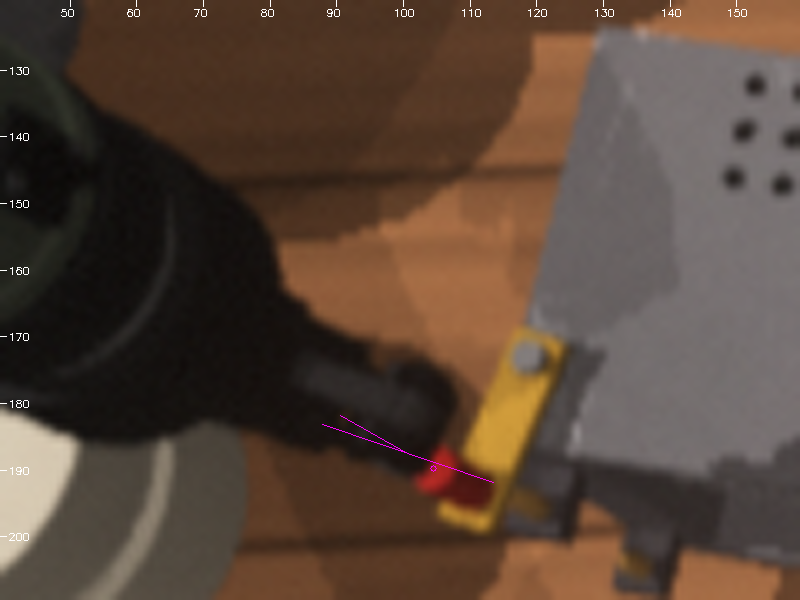

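View pics/scene_g2.png

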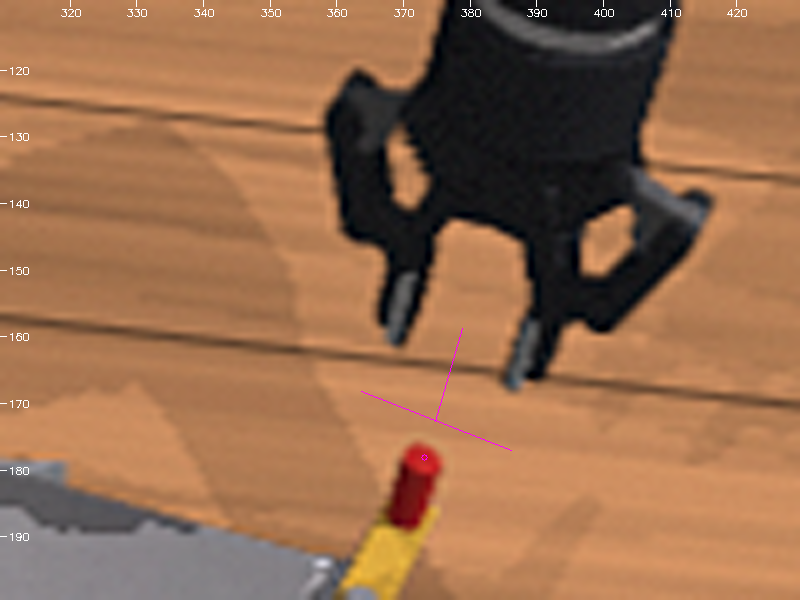

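```bash
python3 - <<'E'
from h import *
K=C["scene"];E=K["extrinsics"]
for u in((368.5,161),(387,167),(377.7,164)):
    d=E[:3,:3].T@np.linalg.inv(K["mtx"])@np.array([*u,1]);c=-E[:3,:3].T@E[:3,3]
    for z in(.26,.28,.29,.30,.31,.32):
        P=c+d*(z-c[2])/d[2];print(u,np.round(P,3),np.round(proj("top",P)[0],1))
E=C["top"]["extrinsics"];print(-E[:3,:3].T@E[:3,3])
E
```

```text
(368.5, 161) [0.483 0.362 0.26 ] [108.6 215.7]
(368.5, 161) [0.503 0.358 0.28 ] [107.2 204.9]
(368.5, 161) [0.513 0.356 0.29 ] [106.5 199.3]
(368.5, 161) [0.523 0.354 0.3  ] [105.7 193.6]
(368.5, 161) [0.533 0.352 0.31 ] [105.  187.9]
(368.5, 161) [0.543 0.35  0.32 ] [104.2 182. ]
(387, 167) [0.498 0.409 0.26 ] [ 86.9 210.1]
(387, 167) [0.517 0.404 0.28 ] [ 85.6 199.4]
(387, 167) [0.527 0.402 0.29 ] [ 84.9 193.8]
(387, 167) [0.537 0.399 0.3  ] [ 84.3 188.2]
(387, 167) [0.547 0.397 0.31 ] [ 83.6 182.4]
(387, 167) [0.557 0.394 0.32 ] [ 82.8 176.6]
(377.7, 164) [0.49  0.385 0.26 ] [ 97.7 212.9]
(377.7, 164) [0.51  0.381 0.28 ] [ 96.4 202.1]
(377.7, 164) [0.52  0.379 0.29 ] [ 95.7 196.5]
(377.7, 164) [0.53  0.376 0.3  ] [ 95.  190.9]
(377.7, 164) [0.54  0.374 0.31 ] [ 94.3 185.1]
(377.7, 164) [0.55  0.372 0.32 ] [ 93.5 179.2]
[0.3491867  0.05744164 1.03887255]
```

```bash
python3 - <<'E'
from h import *
bot.set_gripper(0.0); bot.wait(.1)
p=bot.read_position();print(p,bot.read_clock(),bot.read_gripper_width()); M=R.from_quat(bot.read_tool_rot(),scalar_first=True).as_matrix()
crop("scene",310,110,120,90,f"pics/g3.png",pts=[proj("scene",np.array([p-.03*M[:,0],p+.03*M[:,0]])),proj("scene",np.array([p,p-.05*M[:,1]]))])
E
```

```text
[0.54179066 0.37304968 0.28001234] 11.575 0.002088737744779705
```

View pics/g3.png

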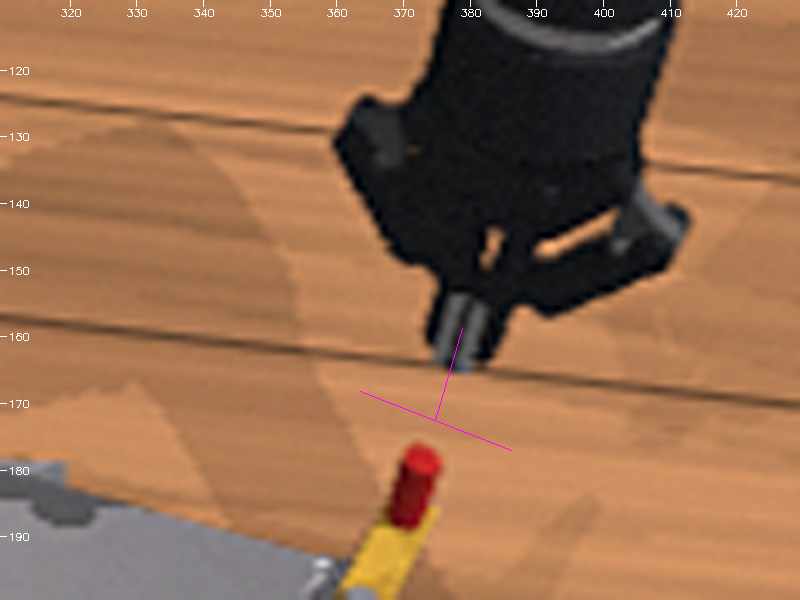

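```bash
python3 - <<'E'
from h import *
for z in(.196,.209,.22,.23,.24,.25):print(z,proj("scene",[.229,-.5,z])[0])
p=bot.read_position(); M=R.from_quat(bot.read_tool_rot(),scalar_first=True).as_matrix()
pts=[proj("top",np.array([p+a*M[:,0]+b*M[:,2]+[0,0,c] for a,b in((-.01,-.011),(.01,-.011),(.01,.011),(-.01,.011),(-.01,-.011))])) for c in(0,.026)]
crop("top",70,160,60,45,"pics/g3t.png",pts=pts)
E
```

```text
0.196 [97.31934112 89.80019157]
0.209 [96.3116569  86.55718932]
0.22 [95.44869767 83.77995148]
0.23 [94.65585241 81.2283595 ]
0.24 [93.85494209 78.65081196]
0.25 [93.04584302 76.04691079]
```

View pics/g3t.png

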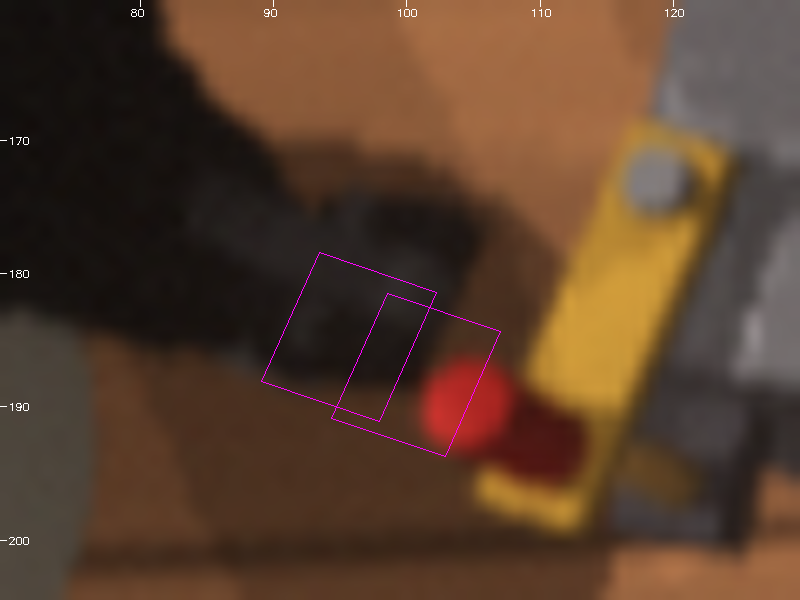

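The shut tips appear about 28 mm above the reported TCP in both views, which would explain the miss. I'll confirm by a gentle touch on the knob's top.

```bash
python3 - <<'E'
from h import *
k=knob(.165); f0=bot.read_ft_force()
h=bot.move_linear([*k,.222],speed=.03,until_force=3); print(h,bot.read_position(),bot.read_ft_force()-f0,bot.read_clock())
p=bot.read_position()
crop("scene",340,140,60,45,f"pics/g4.png",pts=[proj("scene",np.array([p,p+[0,0,.026]]))])
bot.move_linear([*k,.28],speed=.1)
E
```

```text
True [0.54175448 0.3731456  0.22349032] [-0.69867994  0.01240878  4.64852975] 13.4167
```

View pics/g4.png

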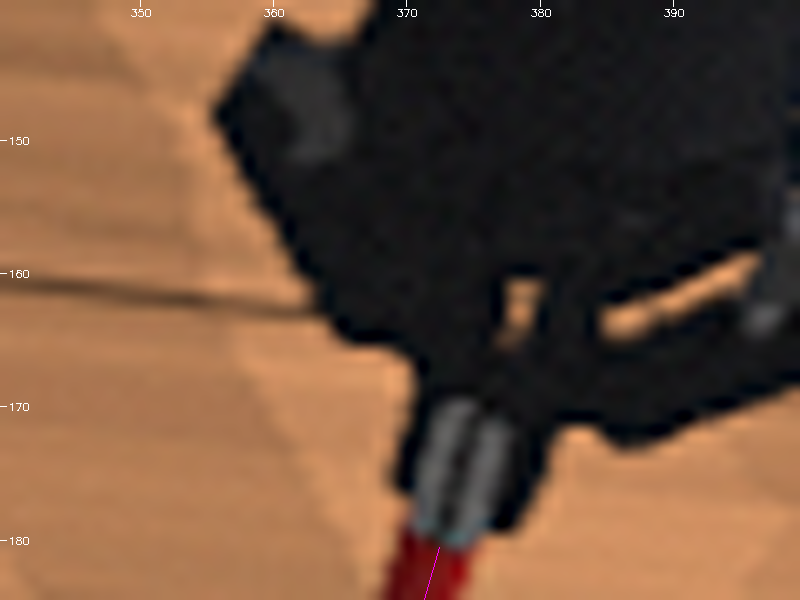

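```bash
cat >> h.py <<'E'
OFF=.0355   # true shut tips above reported TCP
def swing(a,b,n,z=.197,f=15):
    for th in np.linspace(a,b,n+1)[1:]:
        if bot.move_linear([*knob(th),z],speed=.12,rotation=q(jaw(th)),until_force=f): return th
E
python3 - <<'E'
from h import *
bot.set_gripper(0.45); k=knob(.165)
hit=bot.move_linear([*k,.197],speed=.12,until_force=5); print("hit",hit,bot.read_position())
if not hit:
    print(swing(.165,1.5,6),bot.read_ft_force(),bot.read_position())
    p=bot.read_position();bot.move_linear([p[0],p[1],.33],speed=.3)
print(bot.read_clock())
crop("scene",320,160,80,60,"pics/s_k2.png")
E
```

```text
hit False [0.5422481  0.37331849 0.19784099]
None [ 1.03837324  0.73358038 -1.02168074] [0.59498909 0.40427605 0.19697754]
18.325
```

View pics/s_k2.png

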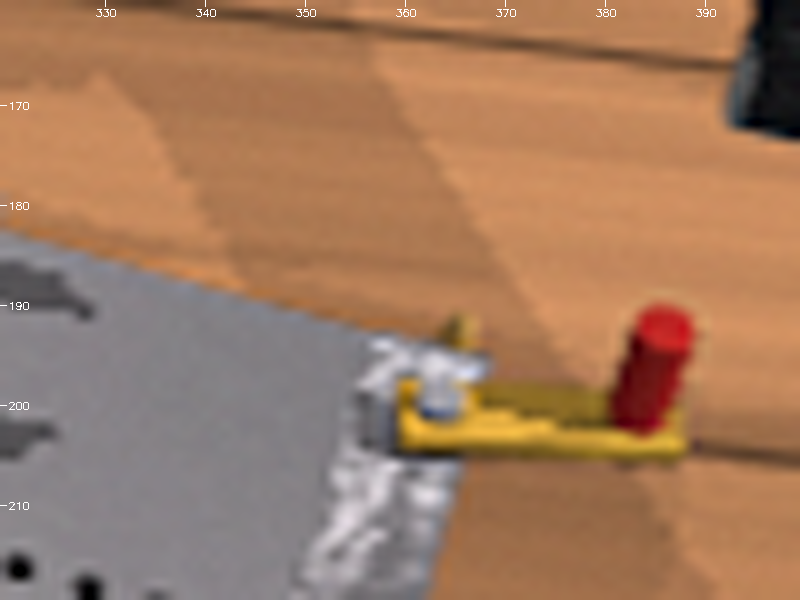

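The keeper now stands out sideways with the knob at (386,192), and the bare upper pin tip shows at (365,191). Next is the door.

```bash
python3 - <<'E'
from h import *
print(proj("scene",T(DR,[-.096,.106,.209])))
bot.set_gripper(1.0)
h=T(DO,[0,0,.213])[0]; zg=h[2]-bot.grip_depth-OFF; print(h,zg)
bot.move_pose([h[0],h[1],.30],q(DO[3])); print(bot.read_clock())
hit=bot.move_linear([h[0],h[1],zg],speed=.12,until_force=6); print("hit",hit,bot.read_position(),bot.read_ft_force(),bot.read_clock())
crop("scene",100,110,120,90,"pics/s_g.png")
crop("top",290,120,120,90,"pics/t_g.png")
E
```

```text
[[366.12520389 190.81154061]]
[ 0.5768 -0.2273  0.2246] 0.1704
21.1583
hit False [ 0.57738542 -0.22758362  0.17126147] [ 0.25292686 -0.02265963  0.27306797] 22.3917
```

View pics/s_g.png

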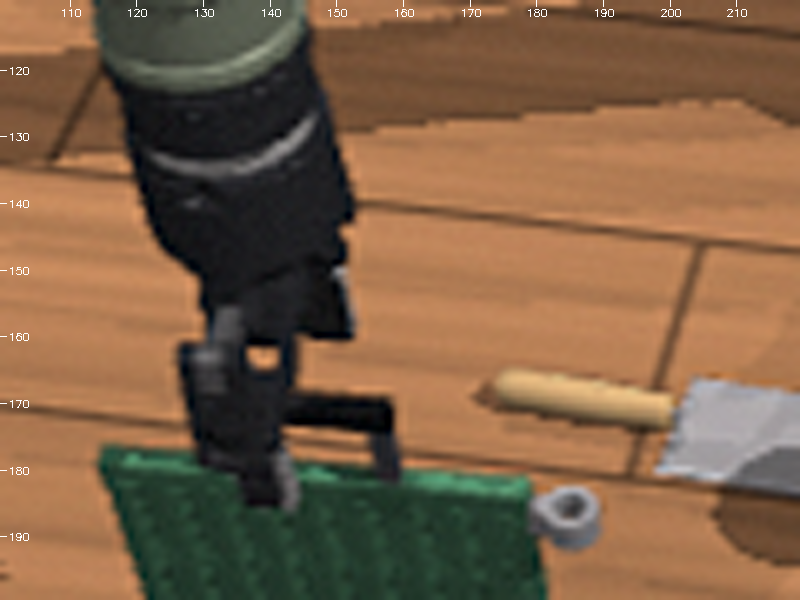

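View pics/t_g.png

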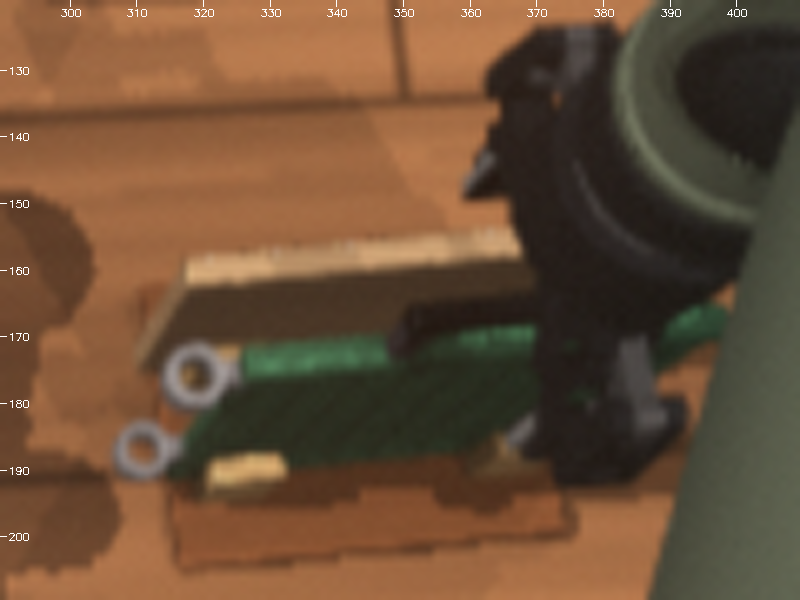

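The fingers straddle the bar, one in front and one behind. Closing and lifting now.

```bash
python3 - <<'E'
from h import *
bot.set_gripper(0.0,70); print(bot.read_gripper_width(),bot.read_ft_force(),bot.read_position())
p=bot.read_position()
bot.move_linear([p[0],p[1],p[2]+.02],speed=.06); print(bot.read_ft_force(),bot.read_gripper_width())
bot.move_linear([p[0],p[1],p[2]+.125],speed=.15); bot.wait(.15)
print(bot.read_ft_force(),bot.read_moment(),bot.read_gripper_width(),bot.read_position(),bot.read_clock())
crop("scene",100,110,120,90,"pics/s_l.png")
crop("top",290,110,140,105,"pics/t_l.png")
E
```

```text
0.10180212759241675 [-0.21486193 -0.33389988  1.58807425] [ 0.57696232 -0.22746686  0.17056911]
[-0.6502233   0.20879148 -4.14199726] 0.09525449288971335
[ 0.37345808 -0.17466032 -4.22662542] [ 0.02050655 -0.06111905 -0.01716055] 0.10111867492253322 [ 0.5763012  -0.22716673  0.29409019] 24.6583
```

View pics/s_l.png

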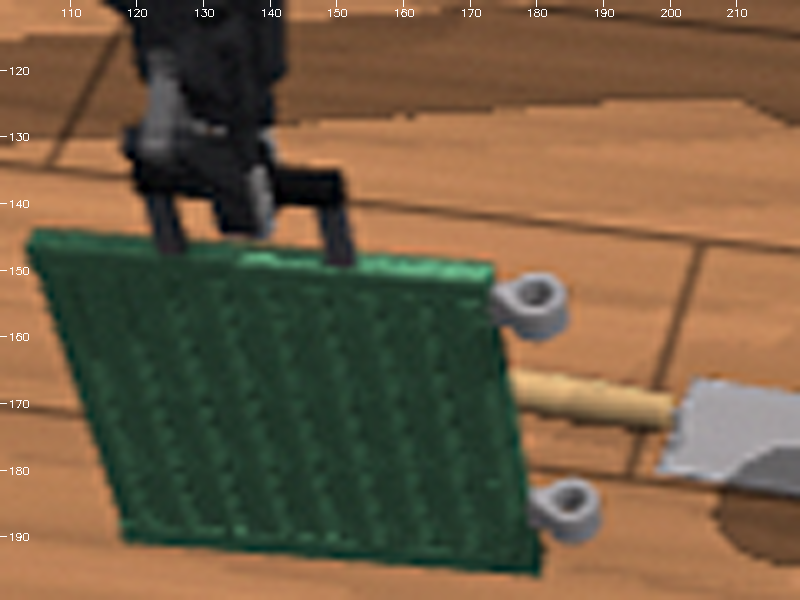

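View pics/t_l.png

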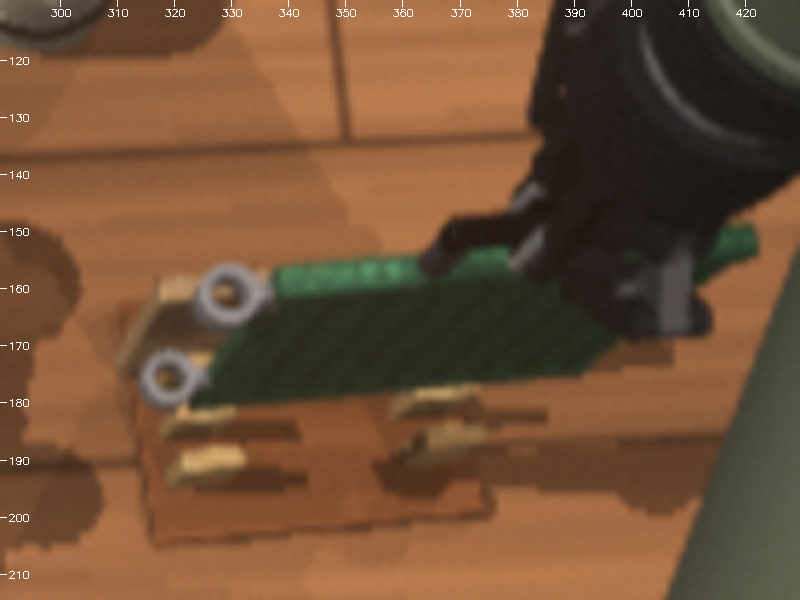

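```bash
cat >> h.py <<'E'
UZ=.1586 # TCP z minus door underside
E
python3 - <<'E'
from h import *
g=T(DR,[-.096-.05,0,0])[0]
bot.move_linear([.455,.0,.294],speed=.25,rotation=q(-.08))
bot.move_linear([g[0],g[1],.294],speed=.25,rotation=q(DR[3]))
bot.move_linear([g[0],g[1],.085+UZ],speed=.15); bot.wait(.2)
print(g,bot.read_position(),bot.read_gripper_width(),bot.read_ft_force(),bot.read_clock())
for n,b in(("top",(80,115,180,135)),("scene",(240,120,160,120))):
    im=bot.camera(n)[:,:,::-1]; cv2.imwrite(f"raw2_{n}.png",im); crop(n,*b,f"pics/{n}_p.png",im=im)
E
```

```text
[0.47254389 0.27093521 0.        ] [0.47343405 0.2710876  0.24496728] 0.10188381123724248 [-0.24369002  0.42379857 -3.26441421] 27.8583
```

View pics/top_p.png

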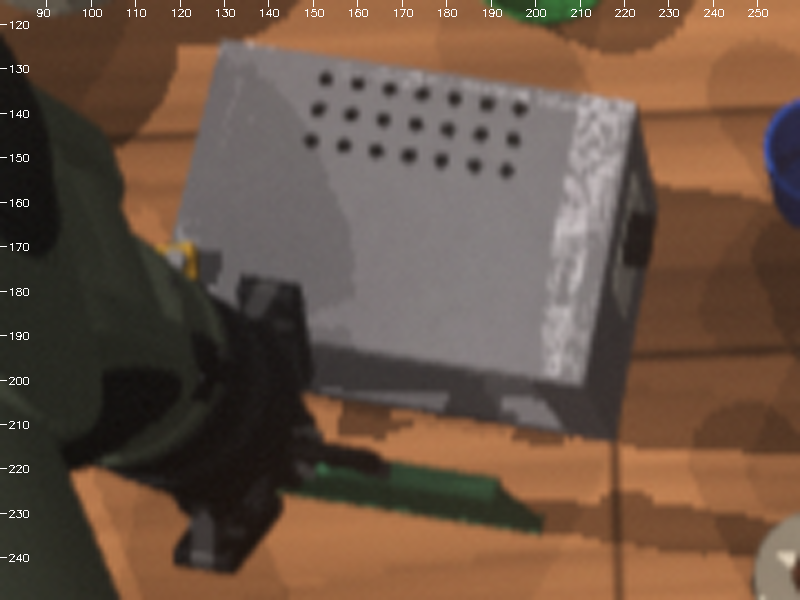

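View pics/scene_p.png

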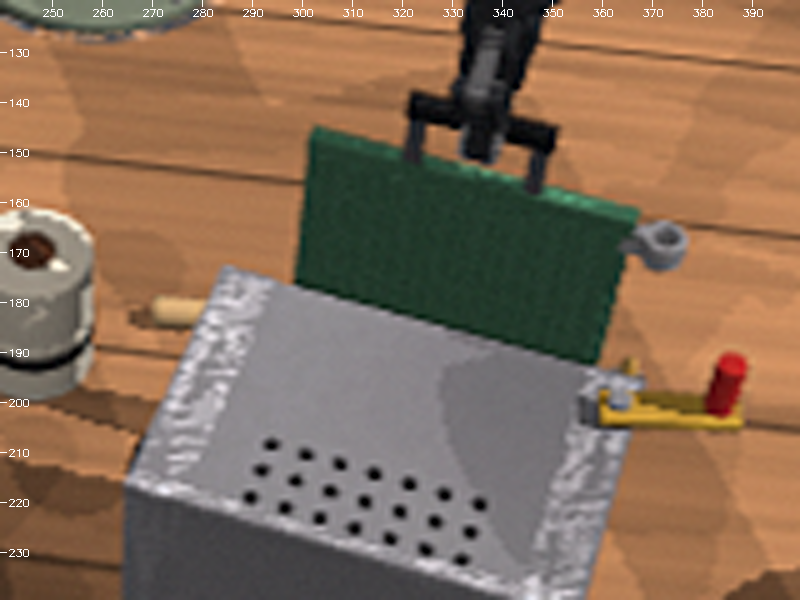

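```bash
python3 - <<'E'
from h import *
p=bot.read_position(); P0=np.array([p[0],p[1],p[2]-UZ,DR[3]])
obs=[("scene",[0,106,166],(372.3,167.1)),("scene",[0,-90,175],(302.5,145.9)),("scene",[0,90,175],(366.9,161.7)),("scene",[0,0,213],(336.3,143.1)),
("top",[0,-90,175],(191,223.5)),("top",[-6,-90,0],(201.5,234.2))]
print(np.round(P0,4)); print([np.round(proj(n,T(P0,np.array(Q)/1000))[0]-u,1).tolist() for n,Q,u in obs])
x,r=fit(obs,P0);print(np.round(x,4),np.round(r,1).tolist())
box=[[6,90,175],[-6,90,175],[-6,-90,175],[6,-90,175],[6,90,175],[6,90,0],[6,-90,0],[6,-90,175]]
b2=[[-6,-90,175],[-6,-90,0],[-6,90,0]]
c=[[0+12*np.cos(t),106+12*np.sin(t),166] for t in np.linspace(0,6.283,20)]
c2=[[0+7*np.cos(t),106+7*np.sin(t),166] for t in np.linspace(0,6.283,20)]
pin=[[-96,106,185],[-96,106,209]]
for n,b in(("top",(80,175,140,80)),("scene",(290,120,110,82))):
    crop(n,*b,f"pics/{n}_p2.png",im=cv2.imread(f"raw2_{n}.png"),pts=[proj(n,T(P0,np.array(Q)/1000)) for Q in(box,b2,c,c2)]+[proj(n,T(DR,np.array(pin)/1000))])
E
```

```text
[ 0.4731  0.2711  0.086  -0.2079]
[[0.8, -0.2], [-0.5, 0.0], [0.8, 1.3], [-0.1, 1.0], [-0.3, 1.2], [-0.4, 1.2]]
[ 0.4753  0.2698  0.0897 -0.2076] [[0.6, -0.7], [-1.0, -0.4], [0.6, 0.8], [-0.4, 0.4], [0.0, -0.0], [-0.1, 0.2]]
```

View pics/scene_p2.png

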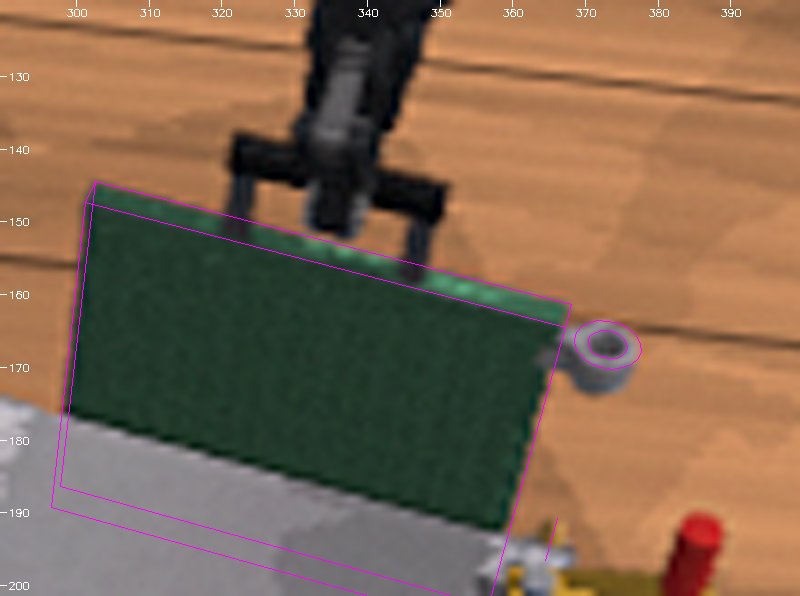

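View pics/top_p2.png

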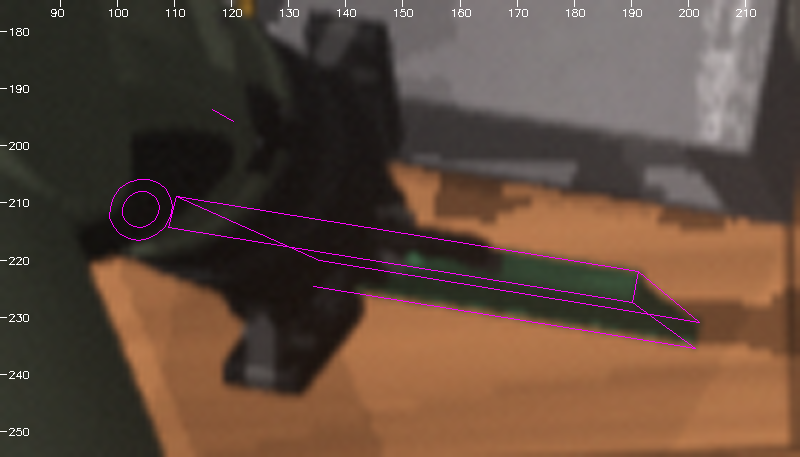

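The predicted door outline lies on the door in both views to about 1 px. Bringing it over the pins, still above the tips.

```bash
python3 - <<'E'
from h import *
g=T(DR,[-.096,0,0])[0]
bot.move_linear([g[0],g[1],.068+UZ],speed=.1); bot.wait(.3)
P=np.mean([bot.read_position() for _ in range(5)],0); print(g,P,bot.read_ft_force(),bot.read_clock())
M=R.from_quat(bot.read_tool_rot(),scalar_first=True).as_matrix(); print("yaw",np.arctan2(M[1,0],M[0,0]),DR[3],M[2])
P0=np.array([P[0],P[1],P[2]-UZ,DR[3]])
im=bot.camera("scene")[:,:,::-1]; cv2.imwrite("raw3_scene.png",im)
c=lambda r,z:[[r*np.cos(t),106+r*np.sin(t),z] for t in np.linspace(0,6.283,20)]
crop("scene",340,160,48,36,"pics/s_q.png",im=im,pts=[proj("scene",T(P0,np.array(Q)/1000)) for Q in(c(12,166),c(7,166),[[6,90,175],[-6,90,175]])]+[proj("scene",T(DR,np.array([[-96,106,185],[-96,106,209]])/1000))])
im=bot.camera("top")[:,:,::-1]; crop("top",80,150,120,90,"pics/t_q.png",im=im)
E
```

```text
[0.52146721 0.26061494 0.        ] [0.52121585 0.2608349  0.22696585] [-0.44234272 -0.50255408 -4.8749116 ] 28.9333
yaw -0.20741208311080095 -0.2079 [ 3.70750214e-04 -9.99999901e-01  2.47302231e-04]
```

View pics/s_q.png

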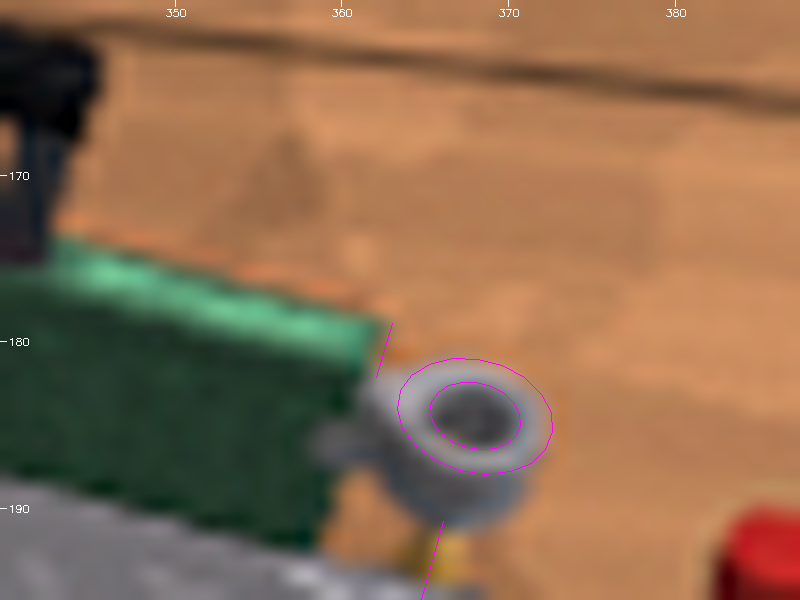

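View pics/t_q.png

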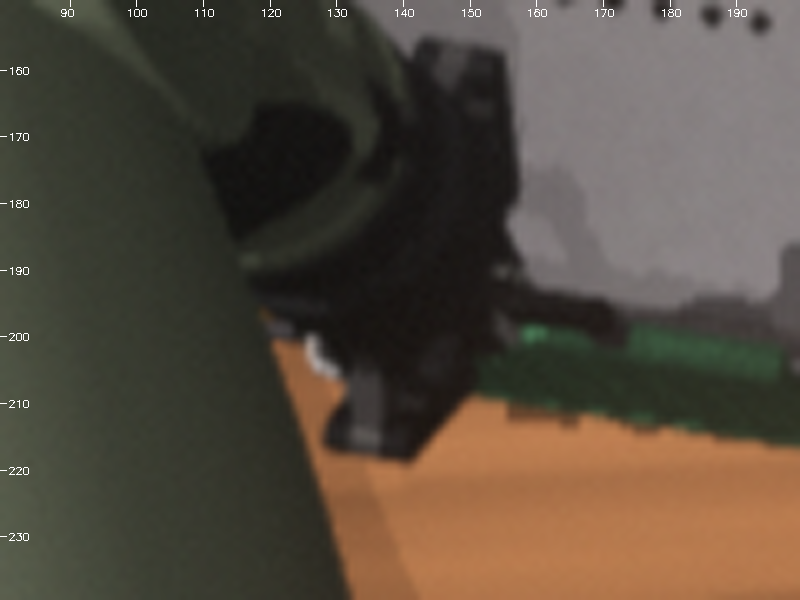

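```bash
python3 - <<'E'
from h import *
g=T(DR,[-.096,.0015,0])[0]
g=g+(0.00025,-.0002,0)
bot.move_linear([g[0],g[1],.064+UZ],speed=.05)
print(bot.read_ft_force())
h=bot.move_linear([g[0],g[1],.040+UZ],speed=.03,until_force=6)
p=bot.read_position();print(h,p,"u",p[2]-UZ,bot.read_ft_force(),bot.read_moment(),bot.read_clock())
if not h:
    h=bot.move_linear([g[0],g[1],.030+UZ],speed=.015,until_force=5)
    p=bot.read_position();print(h,p,"u",p[2]-UZ,bot.read_ft_force(),bot.read_moment(),bot.read_clock())
im=bot.camera("scene")[:,:,::-1]
crop("scene",290,150,100,75,"pics/s_r.png",im=im,pts=[proj("scene",T(np.r_[T(DR,[-.096,0,.035])[0],DR[3]],np.array([[12*np.cos(t),106+12*np.sin(t),166] for t in np.linspace(0,6.283,20)])/1000))])
E
```

```text
[-0.41925968 -0.11600376 -4.14264028]
False [0.5221898  0.26193355 0.19879776] u 0.040197759941274086 [-0.20546389  0.24688164 -4.96161649] [-0.00987398 -0.07073021 -0.02803522] 30.2333
True [0.52206356 0.2613371  0.19245271] u 0.0338527069179245 [-0.07563601 -2.10506086  4.5613907 ] [ 0.07305656 -0.07297065 -0.00296835] 30.7083
```

View pics/s_r.png

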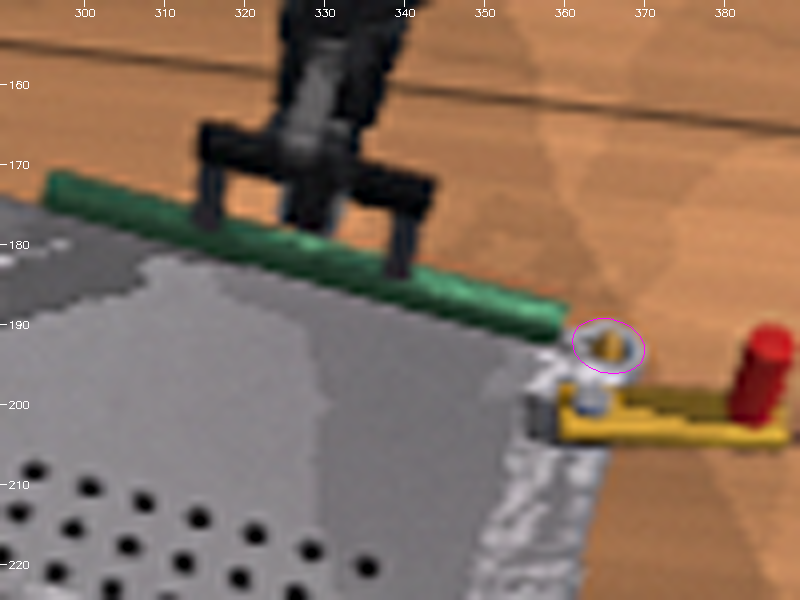

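Contact came at underside height 34 mm, where seated is 35, and the brass pin tip shows inside the upper ring at (365,192). Releasing.

```bash
python3 - <<'E'
from h import *
bot.set_gripper(0.6)
p=bot.read_position(); print(bot.read_ft_force())
bot.move_linear([p[0],p[1],.33],speed=.2)
k=knob(1.45); bot.set_gripper(0.45)
bot.move_pose([.44,.30,.33],q(DR[3]-.2)); print(bot.read_clock())
P0=np.r_[T(DR,[-.096,0,.035])[0],DR[3]]
box=[[6,90,175],[-6,90,175],[-6,-90,175],[6,-90,175],[6,90,175]]
c=lambda z:[[12*np.cos(t),106+12*np.sin(t),z] for t in np.linspace(0,6.283,20)]
for n,b in(("scene",(290,150,100,75)),("top",(90,140,140,105))):
    im=bot.camera(n)[:,:,::-1]; cv2.imwrite(f"raw4_{n}.png",im)
    crop(n,*b,f"pics/{n}_h.png",im=im,pts=[proj(n,T(P0,np.array(Q)/1000)) for Q in(box,c(166),c(46))])
E
```

```text
[-0.57910541  0.74980162 -0.72932758]
32.8167
```

View pics/scene_h.png

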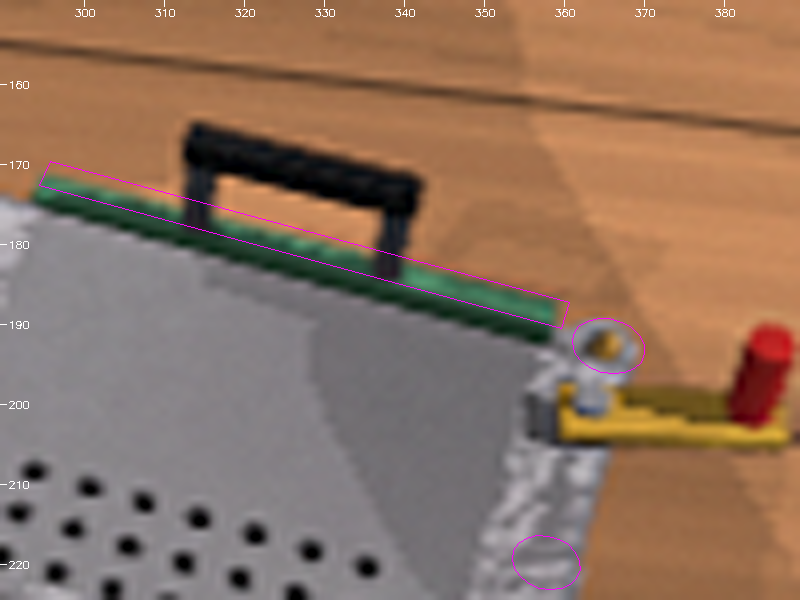

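View pics/top_h.png

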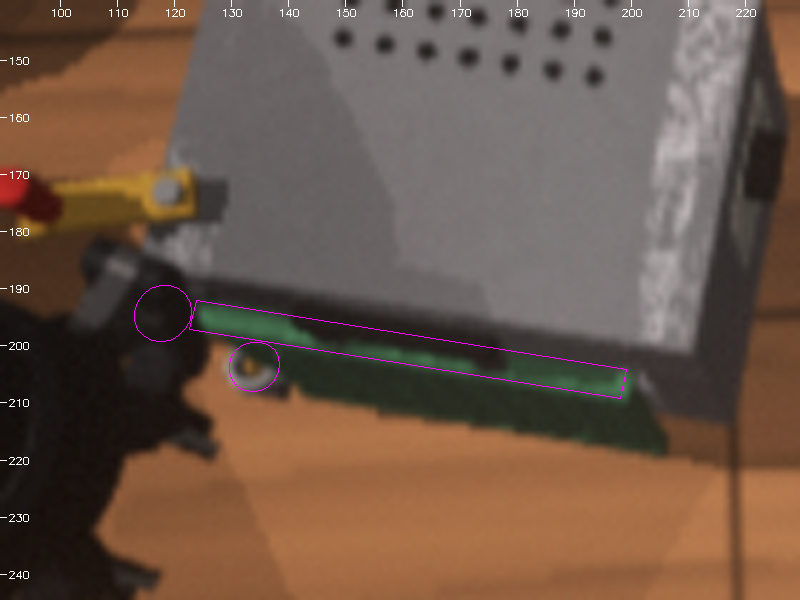

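The door hangs: pin tips show inside the upper ring in the scene view and the lower ring in the top view at (134,204), and the panel follows the closed outline. I'll find the knob's present angle and close the keeper.

```bash
python3 - <<'E'
from h import *
for th in(1.1,1.2,1.3,1.4,1.5):print(th,proj("scene",[*knob(th),.259])[0])
im=cv2.imread("raw4_scene.png").astype(int)[150:225,370:400]
m=(im[:,:,2]>150)&(im[:,:,1]<70); ys,xs=np.nonzero(m); print(xs.mean()+370,ys.mean()+150,xs.min()+370,xs.max()+370,ys.min()+150,ys.max()+150)
E
```

```text
1.1 [385.54335396 189.39246055]
1.2 [386.03728241 190.91458579]
1.3 [386.33441936 192.4467915 ]
1.4 [386.43011043 193.97375725]
1.5 [386.32168718 195.47995688]
386.15 193.0 384 388 191 199
```

```bash
python3 - <<'E'
from h import *
th=1.28;k=knob(th)
bot.move_pose([*k,.31],q(jaw(th)))
hit=bot.move_linear([*k,.197],speed=.15,until_force=5); print("hit",hit,bot.read_position())
if not hit:
    print("swing",swing(1.28,.0,7,f=12),bot.read_ft_force())
    r=None
    for t in(-.1,-.2,-.3,-.4):
        if bot.move_linear([*knob(t),.197],speed=.03,rotation=q(jaw(0)),until_force=5): r=t;break
    p=bot.read_position();d=p[:2]-PIV[:2];print("stop",r,p,np.pi+DR[3]-np.arctan2(d[1],d[0]),bot.read_ft_force())
print(bot.read_clock())
crop("scene",290,150,100,75,"pics/s_z.png")
E
```

```text
hit False [0.58477507 0.4048617  0.19896379]
swing None [-0.35867698  0.0690084  -0.05215753]
stop -0.3 [0.53836839 0.35255979 0.19680627] 6.029746409352336 [0.40587674 2.99083273 1.79037259]
37.75
```

View pics/s_z.png

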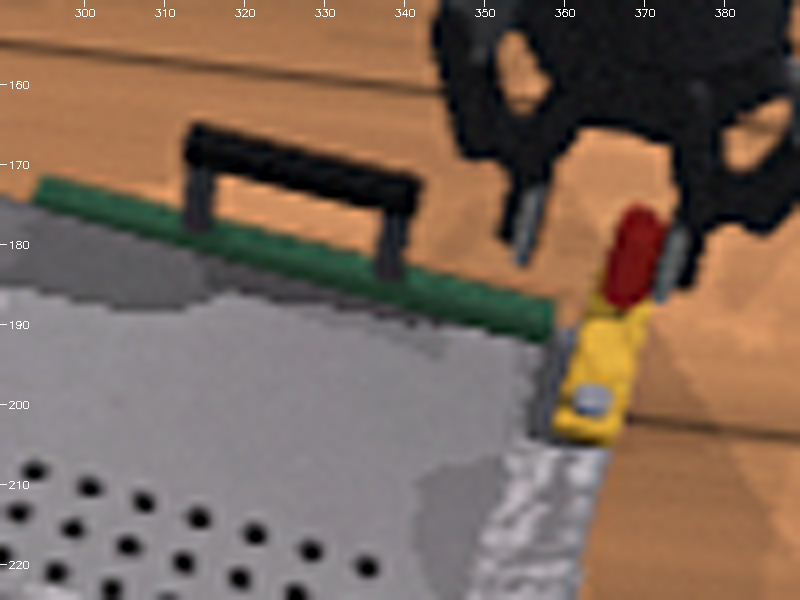

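```bash
python3 - <<'E'
from h import *
p=bot.read_position(); v=-np.array([np.cos(jaw(0)),np.sin(jaw(0))])
h=bot.move_linear([*(p[:2]+.004*v),p[2]],speed=.02,until_force=6); p2=bot.read_position(); print(h,p2-p,bot.read_ft_force())
bot.move_linear([*(p[:2]-.008*v),p[2]],speed=.06)
bot.move_linear([*(p[:2]-.008*v),.32],speed=.2)
bot.move_pose([.32,.30,.36],q(DR[3]-.2)); bot.wait(.5); print(bot.read_clock(),bot.read_ft_force())
for th in(-.05,0,.05,.1):print(th,proj("scene",[*knob(th),.259])[0],proj("top",[*knob(th),.259])[0])
for n in("scene","top"):
    im=bot.camera(n)[:,:,::-1]; cv2.imwrite(f"raw5_{n}.png",im); cv2.imwrite(f"pics/{n}5.png",cv2.resize(im,None,fx=1.5,fy=1.5,interpolation=cv2.INTER_CUBIC))
P0=np.r_[T(DR,[-.096,0,.035])[0],DR[3]]
box=[[6,90,175],[-6,90,175],[-6,-90,175],[6,-90,175],[6,90,175]];bar=[[0,-40,213],[0,40,213]]
for n,b in(("scene",(290,150,100,75)),("top",(90,140,140,105))):
    crop(n,*b,f"pics/{n}_5c.png",im=cv2.imread(f"raw5_{n}.png"),pts=[proj(n,T(P0,np.array(Q)/1000)) for Q in(box,bar)]+[proj(n,[*knob(0),.259])])
E
```

```text
True [-8.16976371e-05  2.57262728e-04 -1.40003139e-04] [1.05424844 2.63238635 1.92496296]
41.2083 [-0.10762519 -0.00325038 -0.34881198]
-0.05 [369.08233629 176.86866857] [109.23442182 190.7859761 ]
0 [370.05379151 177.10845988] [108.12744849 190.63775877]
0.05 [371.01653001 177.38246981] [107.03458251 190.43522157]
0.1 [371.96831555 177.69011662] [105.95866197 190.17891019]
```

View pics/scene_5c.png

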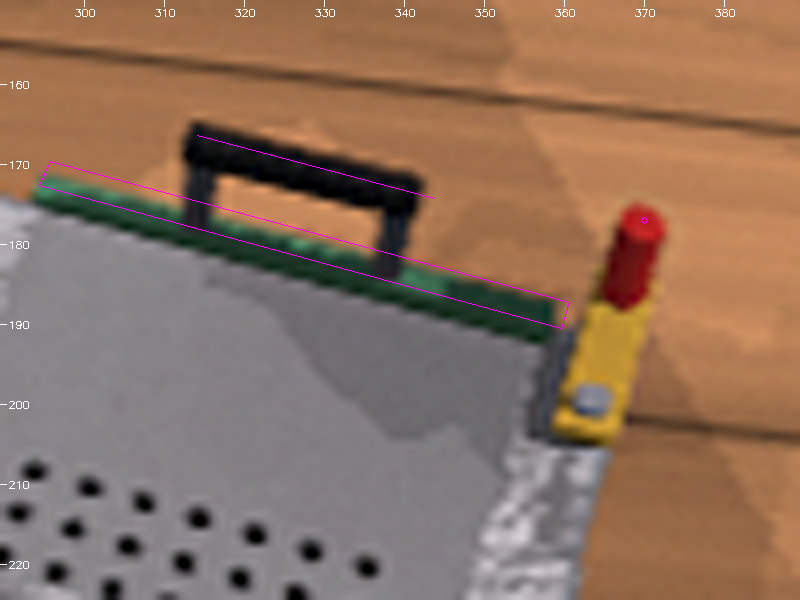

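View pics/top_5c.png

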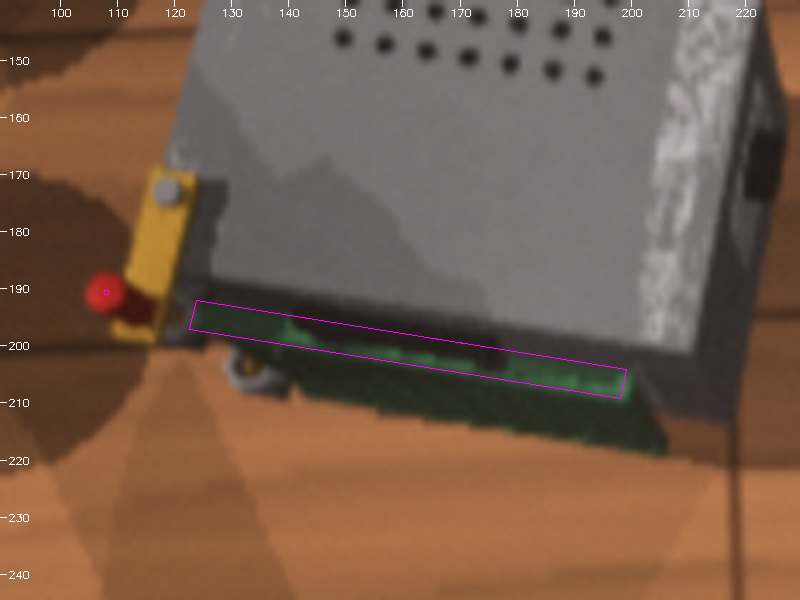

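View pics/scene5.png

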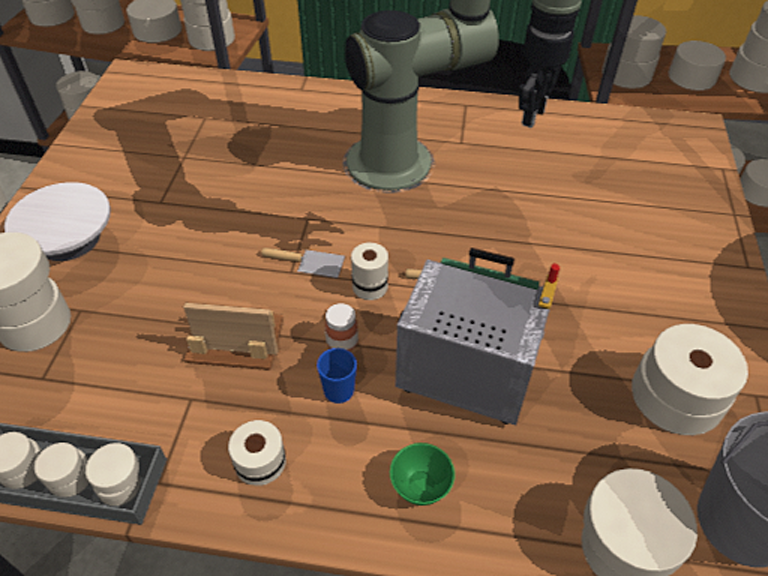

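The knob sits on the predicted θ=0 mark in both views, and the door is closed within its outline. The bystanders look unmoved, so I'm handing in.

```bash
python3 -c "
from cell import bot
print(bot.close_job(),bot.read_clock())"
```

```text
the job is handed in; nothing more can be done
the job is handed in; nothing more can be done
```

The job is handed in. The green door hangs closed on both brass pins, and the yellow keeper is back over the upper hinge at its stop. The arm was clear of everything at about 41 s, well under the 67 s limit.

- **Order of work:** I swung the keeper out to about 1.29 rad and lifted the door from the stand by its handle. I lowered it onto both pins, let go, and pushed the keeper shut until the force rose at its stop.
- **Seating:** the lowering met contact with the door's underside at about 34 mm (35 is seated). After release, the upper pin's tip showed inside its knuckle in the scene view and the lower pin's in the top view.
- **Final pictures:** the knob lies on the predicted 0 rad mark in both views, and the door's top edge lies along the closed outline. The board, jars, beaker, brush and scraper look unmoved, though I compared these by eye only.
- **Checks that failed or disagreed:**
  - **Fingertip offset:** the first keeper swing missed the knob. The fingertips really sit about 35 mm short of the reported TCP. I confirmed this by touching the knob's top and corrected for it.
  - **Door offset:** after release the door settled about 1 px (3–4 mm at the handle) from nominal in the scene view. I put this down to play in the knuckles.

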